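# Hang the tall remote caddy on the tiered stand

## Robot

A 7-joint arm with a two-finger parallel gripper is mounted at the origin on the work surface. World frame = base frame: x ahead of the robot, y to its left, z up, the work surface at z = 0. Lengths are in m, angles in rad, forces in N, time in s.
With the tool pointing down it reaches from about 0.4 to 0.875 m from the base axis. Payload 19.3 kg.
Tool frame: the origin (TCP) lies at the very end of the fingers, on their centre line; the grasp point (between the pads) lies 19 mm behind it (tcp_to_grasp is the distance from the TCP to the grasp point, in m); z points along the fingers, y is the line along which they close (so a half turn about z gives the same grasp; the last joint's range is limited). The gripper opens to 85 mm and grips with 20 to 120 N. Pads are 22 mm wide; open, the fingers measure 114 mm over their backs; the gripper's body (76 mm by 85 mm) begins 54 mm behind the grasp point. The pads swing forward as they close: fully open they stand 13 mm farther back than shut.
Start: joints at [1.203, 0.521, -0.036, 1.599, 0.021, 1.021, -0.113], TCP at [0.183, -0.597, 0.231] pointing down, gripper open.
Joint ranges: [-2.91, 2.91], [-0.3, 2.13], [-1.5, 1.42], [0.17, 2.43], [-1.26, 4.41], [0.16, 1.93], [-2.52, 2.52]. Speed limits (rad/s): [1.89, 1.89, 2.39, 2.39, 3.01, 3.01, 3.01].

## Interface

Orientations are given as a unit quaternion [w, x, y, z].
In Python, from bench import * gives the robot as it stands. The module is installed in compiled form; this text tells all that it offers.
- The arm moves only by the shell command python3 -m crank 'ROWS' [FORCE]. ROWS is JSON, a list of rows, each a list of 7 numbers: the shift along the world's x, y, z in mm, then the turn, a rotation vector about the world's x, y, z in degrees, then the finger opening in mm, from 0 to 85.4. A call has 1 to 8 rows; each row shifts and turns the commanded pose from where the row before left it; what a row does not reach is not made up. A row lasts 1/8 s, in which the tool goes at most 62.5 mm and 10.7 degrees, less where a joint would pass 70% of its speed; a pose out of reach is approached as far as the arm can. A call is refused whole if a number of a shift passes 62.5 or a number of a turn 10.7, either way. A call with a gripper value outside its range is refused whole. The fingers move at their own pace and stop on an object; FORCE is the grip in N (left out, the last holds). Time passes only in rows, so rows that do not move let the fingers close. It gives the time, the measured TCP pose, the force, the opening and the grip force at its end, in the units of the state.
- sense(): the state, without advancing time (a new reading comes with each control period).
- read_camera(name): name is "scene" or "top" or "wrist"; returns the picture (420x560x3 uint8, blue, green, red); there is no depth.
- camera_info(name): a dict with "mtx" (3x3 intrinsics, pixels), "k1" (the pictures are not rectified: a ray, as slopes to the right and down, at radius r is drawn at 1 + k1 r^2 times it, then the intrinsics apply), "R" (3x3) and "t" (3): a world point X has camera coordinates R X + t. Camera axes: x right, y down, z forward; pixel columns grow to the right and rows downward; lengths in m; the calibration is good to about 2 mm. A picture is of the moment at which its call begins: read the wrist's pose just before it. camera_info takes no time and is no camera call; for the wrist camera it gives the pose at the moment of the call.
- job_done(): hands the job in; it is judged then, once.
The state is a dict: "clock": time; "joint_pos": joint angles; "qvel": joint speeds; "effort": joint torques, N m; "tcp_pos": TCP position; "tcp_rot": TCP orientation; "force": force on the tool from outside, world axes, zero at the start; "torque": the same for the moment, N m; "opening": finger opening in m; "gripper_force": force on a finger pad.
Only numpy, scipy, OpenCV 4.12 (cv2) and the standard library are available. Lean on these libraries where they do the work, as an engineer would, in place of code of your own. Each camera call takes 0.05 s, during which the arm holds its last target. There are 200 camera calls.

## Task

Hang the taller of the two steel remote caddies on the room-side face of the tiered stand: tilt its hook into the groove at the top tier, about the middle of the stand's width, then turn it down until the caddy hangs level from its hook against the panel. Let go of it, and leave the shorter caddy where it stands.

Things in the scene. Friction and masses are not known exactly. Their poses are not given: they have to be found in the camera images.
- tall_caddy: The caddy to hang: open steel box, 80 long (x) by 46 wide (y) by 63 high (z) mm, walls 3, about 0.22 kg, loose. Origin: centre of underside. Its hook is on the -x wall, which faces the robot within 20 degrees at the start; either side of the stand. Grip from above, fingers outside, closing along y, 6 mm to +x of the middle and 12 mm under the rim: this keeps the hand clear of the stand.
- hook_tip (a point): Middle of the top edge of the tall caddy's hook, at (-54.5, 0, 97) mm in the caddy's frame; axes as the caddy's. The hook, 30 wide in y, is a tongue 3 thick (z 60 to 63) going 16 out from the -x wall, then a flange 3 thick (x -56 to -53) rising to z = 97. Gap between wall and flange 13.
- hook_root (a point): Where the underside of the tongue meets the tall caddy's -x wall, at (-40, 0, 60) mm in the caddy's frame; axes as the caddy's. A good way in, for this point in the groove's frame: caddy tilted 35 degrees (+x end raised), from (39, 0, -12) straight to (10, 0, 22) mm; then to (3, 0, 3) while turning level. Hung, it is at x 0 to 9, z about 0, and the caddy's +x end sags about 5 degrees.
- groove (a point): On the fixed three-tier stand (200 wide, 140 deep, x -140 to 0): middle of the groove's lower edge, 210 mm up. x points out of the panel, away from the robot (yaw to 12 degrees), y along, z up. Panel x -4 to 0, z -65 to 0; groove open z 0 to 30, 182 long; upper slat x -4 to 0, z 30 to 38. Free behind, down to a floor at z -20. The hook fits in only tilted; at 35 degrees 4 mm is spare all round.
- short_caddy: The other caddy, to be left alone: same length, width and hook, but only 33 mm high. Origin: centre of its underside.
Things that resemble listed ones, but are neither listed nor needed, are in the scene too. What is shaped like the tall_caddy but red is not meant.

How it is judged:
On the way:
1. the tall caddy's hook tip is through the groove, behind the upper slat's front face, with the caddy tilted by more than 11 degrees (x of hook_tip in the frame of groove between -0.06 and -0.008 m and z of hook_tip in the frame of groove between 0 and 0.06 m and angle between tall_caddy's own z axis and vertical above 0.2 rad), for 0.05 s.
At the end, for the whole second after the job is handed in: The tall caddy hangs at rest in the groove: flange tip 4 to 25 mm behind the panel's face and 31 to 45 mm above the groove's lower edge, within 40 mm of the groove's middle, caddy within 11 degrees of upright and 15 degrees of straight out from the panel (x of hook_tip in the frame of groove between -0.025 and -0.004 m and z of hook_tip in the frame of groove between 0.031 and 0.045 m and y of hook_tip in the frame of groove between -0.04 and 0.04 m and angle between tall_caddy's own z axis and vertical below 0.19 rad and angle between the x axis of tall_caddy and the x axis of groove, either way round below 0.26 rad and linear speed of tall_caddy below 0.03 m/s and angular speed of tall_caddy below 0.3 rad/s); the robot touches nothing.
It fails at once if the short caddy is moved more than 20 mm (distance of short_caddy from where it was at the start of the episode above 0.02 m).
It also fails if it takes over 50 s, if anything falls off the work surface, if the arm or the gripper's body presses on something with over 40 N, if the wrist force passes 120 N, or if a joint passes its speed limit or range.

## Working session

There is one attempt and no reset: what is moved stays moved. The work goes in short steps, Python scripts to look and compute and a shell command to move; the robot and the scene stay as the last step left them, time stands still between calls to the robot, and variables do not carry over. Pictures are saved under pics/ and viewed, at most 10 in all, crops included, and the job is handed in when it is done.

```bash
mkdir -p pics
python3 - <<'E'
from bench import *
import cv2
for n in ("scene","top"):
    cv2.imwrite(f"pics/{n}0.png",read_camera(n)); i=camera_info(n); print(n,i)
s=sense();print(s["clock"],s["tcp_pos"],s["tcp_rot"],s["opening"])
E
```

```text
scene {'mtx': array([[453.00069733,   0.        , 267.74037932],
       [  0.        , 453.00069733, 211.49105008],
       [  0.        ,   0.        ,   1.        ]]), 'k1': -0.1330758588583048, 'R': array([[ 0.32980619,  0.9439725 , -0.01199133],
       [ 0.55905827, -0.20552815, -0.80325091],
       [-0.76071133,  0.25821327, -0.59552009]]), 't': array([-0.17740542, -0.17824757,  1.47780723])}
top {'mtx': array([[383.75418967,   0.        , 283.84967015],
       [  0.        , 383.75418967, 213.86347116],
       [  0.        ,   0.        ,   1.        ]]), 'k1': -0.07386087573514703, 'R': array([[-0.01004349, -0.99987744,  0.01200988],
       [-0.98677798,  0.00796749, -0.16188183],
       [ 0.1617663 , -0.01347695, -0.98673706]]), 't': array([-0.01197451,  0.52852608,  0.93761547])}
0.1 [ 0.18326418 -0.59725591  0.23080194] [-4.60706608e-04  9.88936655e-01  1.48337688e-01 -1.06345688e-04] 0.08525050613193502
```

View pics/scene0.png

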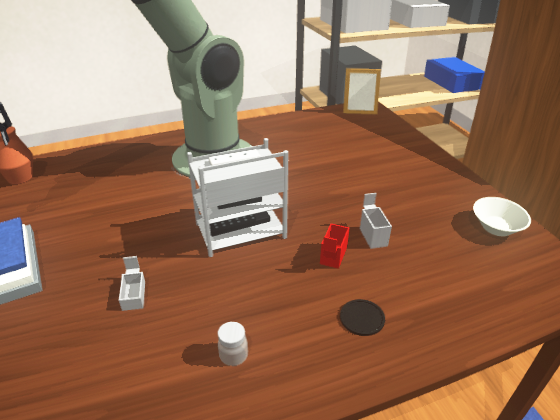

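View pics/top0.png

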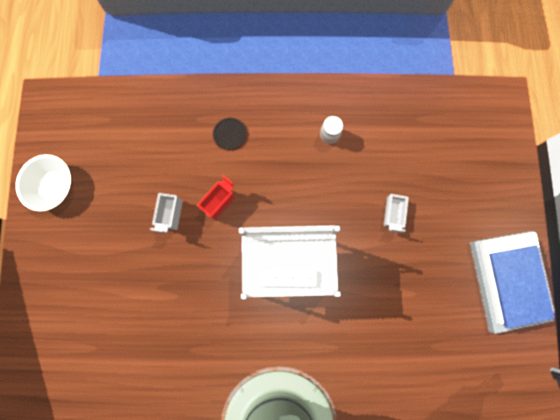

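The scene view shows the stand at (240,200), a red decoy at (335,245), and grey caddies at (375,225) and (132,285). In the top view the caddies are at (166,212) and (397,212), and the groove-side slat runs along row ~230. I'll zoom in to tell the caddies apart.

Run:
```python
import cv2,numpy as np
s=cv2.imread("pics/scene0.png");t=cv2.imread("pics/top0.png")
r=lambda im,x,y,w,h,W,H:cv2.resize(im[y:y+h,x:x+w],(W,H),interpolation=cv2.INTER_CUBIC)
a=np.hstack([r(s,335,185,80,75,400,375),r(s,95,245,80,75,400,375)])
cv2.imwrite("pics/crop1.png",np.vstack([a,np.hstack([r(t,135,185,60,33,400,220),r(t,370,185,60,33,400,220)])]))
cv2.imwrite("pics/crop2.png",np.vstack([r(s,180,130,120,90,720,300)*1,r(t,230,215,120,48,720,288)]))
```

```text
(no output)
```

View pics/crop1.png

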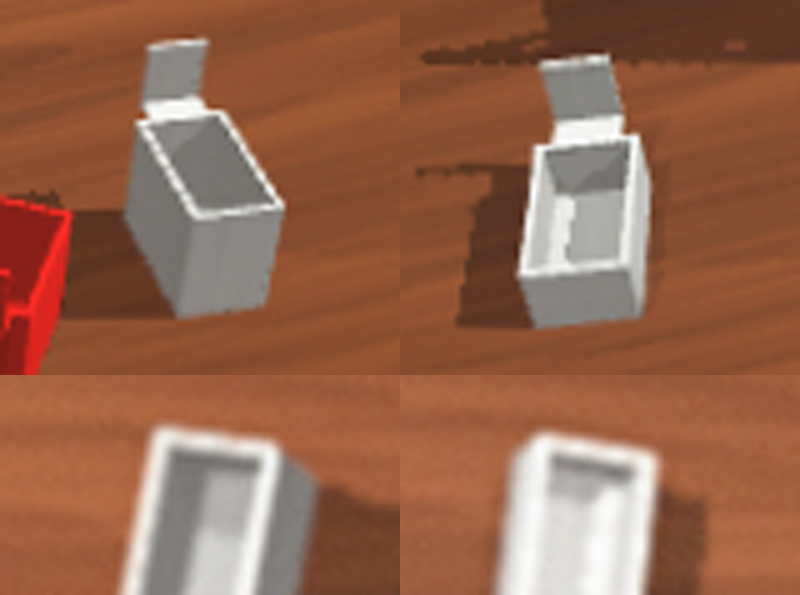

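View pics/crop2.png

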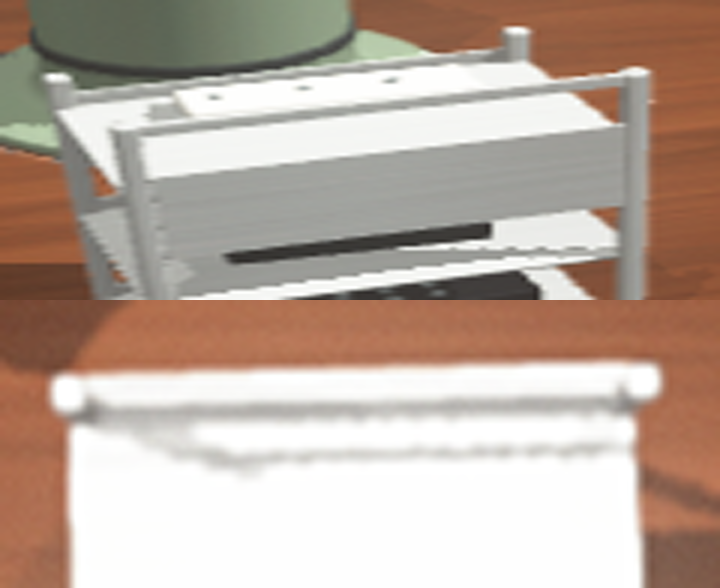

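The crops show the box on the left of the robot (scene (375,225), top (166,212)) is clearly the deep one, so that is the tall caddy. The panel's top edge in the scene view runs (204,184.6)–(283.7,167.5), with the slat top about 15 px above it.

```bash
cat > h.py <<'E'
from bench import *
import numpy as np, cv2
def ray(i,px):
    p=(np.array(px,float)-[i["mtx"][0,2],i["mtx"][1,2]])/i["mtx"][0,0]
    rd=np.linalg.norm(p); r=rd
    for _ in range(20): r=rd/(1+i["k1"]*r*r)
    p=p*(r/rd if rd>0 else 1)
    d=i["R"].T@np.array([p[0],p[1],1]); return -i["R"].T@i["t"], d/np.linalg.norm(d)
def plane(i,px,z):
    c,d=ray(i,px); return c+d*(z-c[2])/d[2]
def tri(i,p,j,q):
    c,d=ray(i,p);e,f=ray(j,q)
    a=np.linalg.lstsq(np.c_[d,-f],e-c,rcond=None)[0]; A=c+d*a[0];B=e+f*a[1]; return (A+B)/2,np.linalg.norm(A-B)
def proj(i,X):
    c=i["R"]@np.asarray(X)+i["t"]; p=c[:2]/c[2]; p=p*(1+i["k1"]*(p@p))
    return p*i["mtx"][0,0]+[i["mtx"][0,2],i["mtx"][1,2]]
E
python3 - <<'E'
from h import *
np.set_printoptions(precision=4,suppress=True)
S=camera_info("scene");T=camera_info("top")
print("posts",tri(S,(201.7,168.5),T,(337,228.7)),tri(S,(286,152.5),T,(241.7,230.5)))
for z,a,b in((.21,(204.2,184.6),(283.7,167.5)),(.248,(204,169),(283,152.8)),(.145,(205,208.6),(283.3,191.5))):
    A=plane(S,a,z);B=plane(S,b,z);print(z,A,B,np.degrees(np.arctan2(-(B-A)[0],(B-A)[1])))
print("rim",[plane(S,p,.063)[:2] for p in((363,209.4),(379,207.4),(391.6,226.6),(373,228.6))],[plane(T,p,.063)[:2] for p in((158.3,193.3),(176.3,194.8))])
print("tip",[plane(S,p,.097)[:2] for p in((364.4,194),(376.6,193))])
print("short",[plane(T,p,.033)[:2] for p in((391,194),(409,197))])
E
```

```text
posts (array([ 0.4645, -0.1197,  0.2445]), np.float64(0.0026432305987594018)) (array([0.4625, 0.0716, 0.2439]), np.float64(0.0011678141948999832))
0.21 [ 0.4746 -0.1185  0.21  ] [0.4681 0.0649 0.21  ] 2.0260065111526373
0.248 [ 0.4746 -0.1153  0.248 ] [0.4683 0.0629 0.248 ] 2.02556119762704
0.145 [ 0.4708 -0.1221  0.145 ] [0.4678 0.0646 0.145 ] 0.9178602477220071
rim [array([0.4984, 0.2679]), array([0.505 , 0.3104]), array([0.5839, 0.2988]), array([0.575 , 0.2528])] [array([0.5806, 0.3014]), array([0.5762, 0.2552])]
tip [array([0.4818, 0.2768]), array([0.4884, 0.308 ])]
short [array([ 0.5807, -0.2992]), array([ 0.5724, -0.3469])]
```

```bash
python3 -m crank '[[45,40,20,0,0,0,85],[45,40,20,0,0,-9,85],[45,40,20,0,0,-9,85],[45,40,20,0,0,-9,85],[45,40,15,0,0,0,85],[45,40,15,0,0,0,85],[45,40,15,0,0,0,85],[40,40,0,0,0,0,85]]'
python3 -m crank '[[0,62,0,0,0,0,85],[0,62,0,0,0,0,85],[0,62,0,0,0,0,85],[0,62,0,0,0,0,85],[0,62,0,0,0,0,85],[0,62,0,0,0,0,85],[0,62,0,0,0,0,85],[0,62,0,0,0,0,85]]'
python3 -m crank '[[0,62,0,0,0,0,85],[0,0,0,0,0,0,85],[0,0,0,0,0,0,85]]'
python3 - <<'E'
from h import *
np.set_printoptions(precision=4,suppress=True)
i=camera_info("wrist");im=read_camera("wrist")
np.savez("w1.npz",**i);cv2.imwrite("pics/w1.png",im);s=sense();print(s["clock"],s["tcp_pos"],s["tcp_rot"],s["joint_pos"])
E
```

```text
clock: 1.1
tcp_pos: [0.5373, -0.2784, 0.356]
tcp_rot: [0.0, 0.996, -0.087, 0.001]
force: [1.0, -1.0, -0.5]
opening: 0.0852
gripper_force: 0.0
clock: 2.1
tcp_pos: [0.5354, 0.218, 0.355]
tcp_rot: [0.0, 0.996, -0.087, -0.0]
force: [1.2, -0.1, 0.4]
opening: 0.0849
gripper_force: 0.0
clock: 2.48
tcp_pos: [0.5357, 0.2778, 0.3546]
tcp_rot: [0.0, 0.996, -0.087, -0.0]
force: [-0.3, -0.1, -0.9]
opening: 0.0852
gripper_force: 0.0
2.525 [0.5359 0.2771 0.3549] [ 0.0004  0.9962 -0.0872 -0.0001] [-0.3621  0.4003 -0.3075  1.4812  0.1239  1.2798 -2.4279]
```

View pics/w1.png

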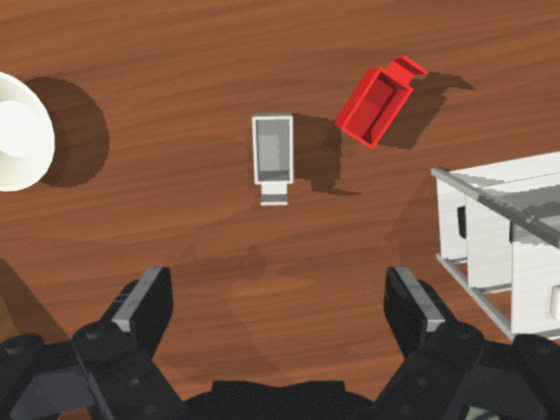

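The wrist view shows the tall caddy with its rim at about (252–295, 113–185) and its hook at (274,195) pointing at the robot. The red decoy is at (380,100), clear of the fingers, and part of the stand shows at right.

Run:
```python
from h import *
np.set_printoptions(precision=4,suppress=True)
i=dict(np.load("w1.npz"));im=cv2.imread("pics/w1.png")
hsv=cv2.cvtColor(im,cv2.COLOR_BGR2HSV)
m=((hsv[...,1]<60)&(hsv[...,2]>70)).astype(np.uint8); w=np.zeros_like(m);w[100:215,235:315]=m[100:215,235:315]
ys,xs=np.nonzero(w);print(xs.min(),xs.max(),ys.min(),ys.max(),[(y,int(w[y].sum())) for y in range(110,210,4)])
P=np.array([plane(i,(x,y),.063)[:2] for x,y in zip(xs,ys) if y<186],np.float32)
print(cv2.minAreaRect(P*1000))
for p in((252,115),(292,113),(295,183),(256,185)): print(p,plane(i,p,.063)[:2])
print("tip",plane(i,(262,204),.097)[:2],plane(i,(287,203),.097)[:2])
print("cam",-i["R"].T@i["t"])
```

```text
252 293 113 205 [(110, 0), (114, 37), (118, 41), (122, 42), (126, 42), (130, 41), (134, 40), (138, 40), (142, 40), (146, 41), (150, 41), (154, 41), (158, 41), (162, 40), (166, 40), (170, 40), (174, 40), (178, 39), (182, 39), (186, 26), (190, 26), (194, 24), (198, 25), (202, 26), (206, 0)]
((539.7149658203125, 283.60296630859375), (48.018856048583984, 86.31776428222656), 80.73361206054688)
(252, 115) [0.5839 0.3001]
(292, 113) [0.5781 0.2542]
(295, 183) [0.4952 0.2641]
(256, 185) [0.501  0.3114]
tip [0.4863 0.3053] [0.4825 0.2769]
cam [0.6107 0.2656 0.4982]
```

```bash
python3 -m crank '[[10,5,-40,0,0,0,85],[0,0,-60,0,0,0,85],[0,0,-60,0,0,0,85],[0,0,-60,0,0,0,85],[0,0,-50,0,0,0,85],[0,0,-35,0,0,0,85],[0,0,-20,0,0,0,85],[0,0,0,0,0,0,85]]'
python3 -m crank '[[0,0,0,0,0,0,40],[0,0,0,0,0,0,40],[0,0,0,0,0,0,40],[0,0,0,0,0,0,40],[0,0,0,0,0,0,40],[0,0,0,0,0,0,40]]' 70
```

```text
clock: 3.52
tcp_pos: [0.5456, 0.2823, 0.0296]
tcp_rot: [0.0, 0.996, -0.087, -0.0]
force: [0.4, -0.8, 0.8]
opening: 0.085
gripper_force: 0.0
clock: 4.28
tcp_pos: [0.5464, 0.2833, 0.0316]
tcp_rot: [-0.0, 0.996, -0.087, 0.001]
force: [-2.2, -1.0, 11.8]
opening: 0.0452
gripper_force: 71.4
```

```bash
python3 -m crank '[[0,0,20,0,0,0,40],[0,0,50,0,0,0,40],[0,0,60,0,0,0,40],[0,0,60,0,0,0,40],[0,0,50,0,0,0,40],[0,0,0,0,0,0,40]]'
python3 -m crank '[[13,-51,-9,0,0,6,40],[13,-51,-9,0,0,6,40],[13,-51,-9,0.3,-8.75,0,40],[13,-51,-9,0.3,-8.75,0,40],[13,-51,-9,0.3,-8.75,0,40],[13,-51,-9,0.3,-8.75,0,40],[0,0,0,0,0,0,40],[0,0,0,0,0,0,40]]'
python3 - <<'E'
from h import *
from scipy.spatial.transform import Rotation as R
np.set_printoptions(precision=4,suppress=True)
for n in("wrist","scene","top"):
    i=camera_info(n);im=read_camera(n);np.savez(f"{n}2.npz",**i);cv2.imwrite(f"pics/{n}2.png",im)
s=sense();q=s["tcp_rot"];print(s["clock"],s["tcp_pos"],q,s["joint_pos"],s["opening"]);print(R.from_quat(np.r_[q[1:],q[0]]).as_matrix())
cv2.imwrite("pics/both2.png",np.hstack([cv2.resize(cv2.imread("pics/scene2.png")[110:310,150:350],(400,400),interpolation=2),cv2.resize(cv2.imread("pics/wrist2.png")[:,:],(400,300))[:, :] if 0 else cv2.resize(cv2.imread("pics/wrist2.png"),(400,400))]))
E
```

```text
clock: 5.03
tcp_pos: [0.5468, 0.2839, 0.2755]
tcp_rot: [-0.002, 0.996, -0.087, 0.003]
force: [0.7, 0.3, -3.2]
opening: 0.045
gripper_force: 72.5
clock: 6.02
tcp_pos: [0.6201, -0.0018, 0.2234]
tcp_rot: [0.006, 0.966, 0.013, 0.258]
force: [0.4, -0.0, -3.2]
opening: 0.0451
gripper_force: 72.5
6.175 [ 0.6204 -0.0011  0.2235] [0.0064 0.966  0.0138 0.258 ] [ 0.0434  0.3373 -0.2147  2.0717  0.5923  0.2631 -2.2205] 0.04503908255371143
[[ 0.8665  0.0234  0.4987]
 [ 0.0299 -0.9995 -0.0052]
 [ 0.4983  0.0194 -0.8668]]
```

View pics/both2.png

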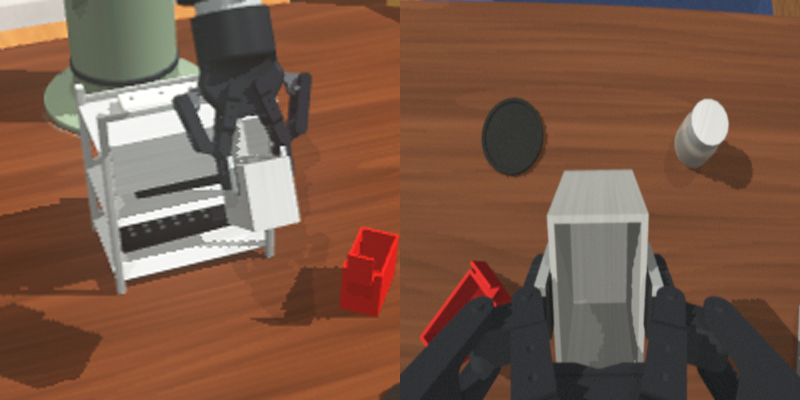

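The scene crop shows the caddy held tilted in front of the stand, hook towards the panel. The wrist crop shows the far rim edge at wrist pixels of about (207–347, 229) and the far bottom edge at (228–329, 178). I'll complete the tilt and the y shift, then measure the caddy in the hand.

```bash
python3 -m crank '[[0,-11,0,0.2,-2.5,-0.4,40],[0,-11,0,0.1,-2.5,0,40],[0,0,0,0,0,0,40],[0,0,0,0,0,0,40]]'
python3 - <<'E'
from h import *
from scipy.spatial.transform import Rotation as R
np.set_printoptions(precision=4,suppress=True)
s=sense();q=s["tcp_rot"];Rt=R.from_quat(np.r_[q[1:],q[0]]).as_matrix();p=s["tcp_pos"]
for n in("wrist","scene","top"):
    i=camera_info(n);im=read_camera(n);np.savez(f"{n}3.npz",**i);cv2.imwrite(f"pics/{n}3.png",im)
print(s["clock"],p,s["joint_pos"]);print(Rt)
i=camera_info("wrist")
# rows of edges: vertical gradient in columns near the middle
g=cv2.cvtColor(cv2.imread("pics/wrist3.png"),cv2.COLOR_BGR2GRAY).astype(float)
pr=g[150:260,255:300].mean(1);print([(150+k,int(v)) for k,v in enumerate(pr)][::2])
def tool(px,zc):  # cast onto plane tool z=zc
    c,d=ray(i,px);c=Rt.T@(c-p);d=Rt.T@d;return c+d*(zc-c[2])/d[2]
for px,z in(((207,229),-.0314),((347,229),-.0314),((228,178),.0316),((329,178),.0316)):print(px,tool(px,z)*1000)
# predicted hook tip / groove lines in scene & top
for n in("scene","top"):
    j=camera_info(n)
    for c in((-54.5,15,97),(-54.5,-15,97),(40,23,63),(40,-23,63),(40,23,0),(40,-23,0)):
        c=np.array(c)/1000; X=p+Rt@np.array([c[0]-.0063,-c[1],.0316-c[2]]);print(n,c,X,proj(j,X))
E
```

```text
clock: 6.68
tcp_pos: [0.6221, -0.0244, 0.2282]
tcp_rot: [0.004, 0.955, 0.006, 0.296]
force: [-0.3, 0.2, -2.8]
opening: 0.0452
gripper_force: 72.8
6.675 [ 0.6221 -0.0244  0.2282] [ 0.1119  0.3252 -0.2359  2.1249  0.9191  0.1619 -2.5205]
[[ 0.8251  0.009   0.5649]
 [ 0.0133 -0.9999 -0.0035]
 [ 0.5648  0.0104 -0.8251]]
[(150, 89), (152, 93), (154, 97), (156, 99), (158, 98), (160, 96), (162, 94), (164, 92), (166, 93), (168, 93), (170, 95), (172, 96), (174, 95), (176, 92), (178, 125), (180, 172), (182, 175), (184, 176), (186, 175), (188, 175), (190, 175), (192, 175), (194, 175), (196, 175), (198, 174), (200, 174), (202, 174), (204, 174), (206, 173), (208, 173), (210, 173), (212, 173), (214, 173), (216, 173), (218, 173), (220, 172), (222, 172), (224, 173), (226, 178), (228, 179), (230, 179), (232, 177), (234, 145), (236, 125), (238, 125), (240, 124), (242, 124), (244, 124), (246, 124), (248, 124), (250, 124), (252, 125), (254, 124), (256, 125), (258, 125)]
(207, 229) [ 31.8705 -24.2247 -31.4   ]
(347, 229) [ 32.0497  21.571  -31.4   ]
(228, 178) [ 33.5196 -25.3971  31.6   ]
(329, 178) [33.
[... 209 characters left out ...]
319 -0.0008  0.2729] [282.3614 187.6104]
scene [ 0.04  -0.023  0.063] [ 0.6323 -0.0468  0.2734] [258.7346 192.3663]
scene [0.04  0.023 0.   ] [ 0.6675 -0.0011  0.2209] [288.8616 221.0488]
scene [ 0.04  -0.023  0.   ] [ 0.6679 -0.0471  0.2214] [265.4402 226.296 ]
top [-0.0545  0.015   0.097 ] [ 0.5348 -0.01    0.2477] [281.6849 194.4884]
top [-0.0545 -0.015   0.097 ] [ 0.5351 -0.04    0.248 ] [296.4381 194.22  ]
top [0.04  0.023 0.063] [ 0.6319 -0.0008  0.2729] [276.7906 144.6994]
top [ 0.04  -0.023  0.063] [ 0.6323 -0.0468  0.2734] [299.6329 144.3041]
top [0.04  0.023 0.   ] [ 0.6675 -0.0011  0.2209] [276.9299 137.1575]
top [ 0.04  -0.023  0.   ] [ 0.6679 -0.0471  0.2214] [298.1864 136.7917]
```

The caddy sits in the hand as expected, with its +x wall 33.5 mm from the TCP. But j6 and j7 are both at their limits. I'll set it down in front of the stand and regrasp with the hand turned half round, which frees j7.

```bash
python3 -m crank '[[5,0,0,0,8.6,0,40],[5,0,0,0,8.6,0,40],[5,0,0,0,8.6,0,40],[5,0,0,0,8.6,0,40],[0,0,-30,0,0,0,40],[0,0,-30,0,0,0,40],[0,0,0,0,0,0,40],[0,0,0,0,0,0,40]]'
python3 -c "
from h import *
print(sense()['joint_pos'])"
```

```text
clock: 7.82
tcp_pos: [0.6442, -0.0291, 0.1669]
tcp_rot: [0.012, 0.999, 0.01, 0.035]
force: [-0.5, -0.1, -2.5]
opening: 0.045
gripper_force: 72.6
[ 0.34036013  0.65196705 -0.6077244   1.64715899  0.49191614  0.92629051
 -2.00205926]
```

```bash
python3 -m crank '[[0,0,-50,1.3,4,0,40],[0,0,-50,0,0,0,40],[0,0,-20,0,0,0,40],[0,0,-8,0,0,0,40],[0,0,0,0,0,0,40],[0,0,0,0,0,0,40]]'
```

```text
clock: 8.57
tcp_pos: [0.6446, -0.0296, 0.0395]
tcp_rot: [0.001, 1.0, 0.01, 0.001]
force: [0.4, -0.9, -2.7]
opening: 0.0452
gripper_force: 72.6
```

```bash
python3 -m crank '[[0,0,-6,0,0,0,40],[0,0,-2,0,0,0,40],[0,0,0,0,0,0,85],[0,0,0,0,0,0,85],[0,0,0,0,0,0,85],[0,0,50,0,0,0,85],[0,0,60,0,0,0,85],[0,0,60,0,0,10.5,85]]'
python3 -m crank '[[0,0,60,0,0,10.6,85],[0,0,0,0,0,10.6,85],[0,0,0,0,0,10.6,85],[0,0,0,0,0,10.6,85],[0,0,0,0,0,10.6,85],[0,0,0,0,0,10.6,85],[0,0,0,0,0,10.6,85],[0,0,0,0,0,10.6,85]]'
python3 -m crank '[[0,0,0,0,0,10.6,85],[0,0,0,0,0,10.6,85],[0,0,0,0,0,10.6,85],[0,0,0,0,0,10.6,85],[0,0,0,0,0,10.6,85],[0,0,0,0,0,10.6,85],[0,0,0,0,0,10.6,85],[0,0,0,0,0,10.6,85]]'
python3 - <<'E'
from h import *
np.set_printoptions(precision=4,suppress=True)
s=sense();print(s["joint_pos"],s["tcp_rot"])
i=camera_info("wrist");im=read_camera("wrist")
np.savez("w4.npz",**i);cv2.imwrite("pics/w4.png",im)
E
```

```text
clock: 9.57
tcp_pos: [0.6434, -0.0295, 0.2016]
tcp_rot: [0.001, 0.995, 0.103, -0.001]
force: [0.2, -0.9, 0.8]
opening: 0.085
gripper_force: 0.0
clock: 10.58
tcp_pos: [0.6437, -0.0297, 0.2597]
tcp_rot: [0.001, 0.664, 0.748, 0.0]
force: [-0.4, -0.6, -1.1]
opening: 0.0848
gripper_force: 0.0
clock: 11.58
tcp_pos: [0.6437, -0.0298, 0.2596]
tcp_rot: [0.001, -0.014, 1.0, 0.001]
force: [0.0, -0.3, 1.0]
opening: 0.0852
gripper_force: 0.0
[ 0.6736  0.8699 -1.3409  1.4732  0.846   1.4585  0.9255] [ 0.0005 -0.0139  0.9999  0.0005]
```

View pics/w4.png

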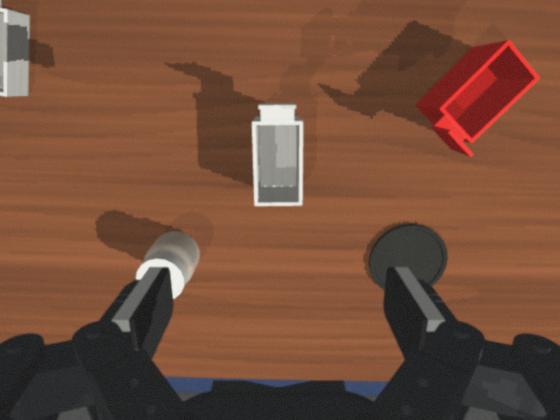

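The wrist view, now from the other side, shows the caddy upright with its rim at (253–302, 122–206), straight under the hand. The lid and bottle are clear of the fingers, and j7 is now at mid-range. I'll regrasp.

```bash
python3 -m crank '[[1,0,-50,0,0,-0.5,85],[0,0,-60,0,0,0,85],[0,0,-60,0,0,0,85],[0,0,-40,0,0,0,85],[0,0,-18,0,0,0,85],[0,0,0,0,0,0,85]]'
python3 -m crank '[[0,0,0,0,0,0,40],[0,0,0,0,0,0,40],[0,0,0,0,0,0,40],[0,0,0,0,0,0,40],[0,0,0,0,0,0,40]]' 70
python3 -m crank '[[0,0,20,0,0,0,40],[0,0,60,0,0,0,40],[0,0,60,0,0,0,40],[0,0,60,0,0,0,40],[0,0,10,0,0,0,40],[0,0,0,0,0,0,40]]'
python3 -c "
from h import *
print(sense()['joint_pos'])"
```

```text
clock: 12.38
tcp_pos: [0.6446, -0.0295, 0.0317]
tcp_rot: [0.0, -0.006, 1.0, 0.001]
force: [0.2, 0.5, -0.2]
opening: 0.0848
gripper_force: 0.0
clock: 13.0
tcp_pos: [0.6454, -0.0298, 0.0334]
tcp_rot: [0.002, -0.006, 1.0, 0.0]
force: [-2.6, -0.8, 10.2]
opening: 0.0452
gripper_force: 71.6
clock: 13.75
tcp_pos: [0.6447, -0.0297, 0.2426]
tcp_rot: [0.001, -0.007, 1.0, 0.0]
force: [0.3, 0.7, -3.2]
opening: 0.0449
gripper_force: 72.5
[ 0.66868521  0.88139877 -1.32130135  1.49166097  0.85694071  1.42858747
  0.90329176]
```

```bash
python3 -m crank '[[0,0,0,0,0,1,40],[0,0,0,0.2,-7,0,40],[0,0,0,0.2,-7,0,40],[0,0,0,0.2,-7,0,40],[0,0,0,0.2,-7,0,40],[0,0,0,0.2,-7,0,40],[0,0,0,0,0,0,40],[0,0,0,0,0,0,40]]'
python3 - <<'E'
from h import *
from scipy.spatial.transform import Rotation as R
np.set_printoptions(precision=4,suppress=True)
s=sense();q=s["tcp_rot"];Rt=R.from_quat(np.r_[q[1:],q[0]]).as_matrix();print(s["joint_pos"]);print(Rt)
E
```

```text
clock: 14.75
tcp_pos: [0.6449, -0.0299, 0.2415]
tcp_rot: [0.3, -0.015, 0.954, 0.005]
force: [0.1, 0.1, -1.8]
opening: 0.0453
gripper_force: 72.4
[ 0.9021  0.6759 -1.3364  2.0318  1.4158  0.7192  0.3784]
[[-0.8191 -0.0306  0.5728]
 [-0.0251  0.9995  0.0174]
 [-0.5731 -0.0001 -0.8195]]
```

Tilt is a clean 35.0° with comfortable joints. Next I'll compare predicted and observed hook positions before inserting.

```bash
cat >> h.py <<'E'
from scipy.spatial.transform import Rotation as Rn
def cad(c,ox=6.8,oz=33.4):   # caddy point (mm) -> world, flipped grasp
    s=sense();q=s["tcp_rot"];M=Rn.from_quat(np.r_[q[1:],q[0]]).as_matrix()
    return s["tcp_pos"]+M@np.array([-(c[0]-ox),c[1],oz-c[2]])/1000
E
python3 - <<'E'
from h import *
np.set_printoptions(precision=1,suppress=True)
S=camera_info("scene");T=camera_info("top")
a=read_camera("scene");b=read_camera("top");cv2.imwrite("pics/s5.png",a);cv2.imwrite("pics/t5.png",b)
A=cv2.resize(a[135:235,195:315],None,fx=4,fy=4,interpolation=2);B=cv2.resize(b[130:250,235:345],None,fx=3,fy=3,interpolation=2)
for c in((-54.5,15,97),(-54.5,-15,97),(40,23,63),(40,-23,63),(40,23,0),(40,-23,0)):
    X=cad(c);u=proj(S,X);v=proj(T,X);print(c,X*1000,u,v)
    cv2.circle(A,tuple(int(k) for k in (u-[195,135])*4+2),3,(0,0,255),1);cv2.circle(B,tuple(int(k) for k in (v-[235,130])*3+1),3,(0,0,255),1)
o=np.zeros((400,480+330,3),np.uint8);o[:,:480]=A;o[:360,480:]=B;cv2.imwrite("pics/c5.png",o[:,:800])
E
```

```text
(-54.5, 15, 97) [558.2 -17.2 258.7] [261.4 175.8] [285.2 182. ]
(-54.5, -15, 97) [559.1 -47.2 258.7] [247.  178.9] [300.  181.4]
(40, 23, 63) [654.8  -6.2 285.1] [284.1 189.1] [279.4 131.7]
(40, -23, 63) [656.2 -52.2 285.1] [260.  194.6] [302.4 130.9]
(40, 23, 0) [690.9  -5.1 233.5] [291.6 223.5] [278.7 124.7]
(40, -23, 0) [692.3 -51.1 233.5] [267.7 229.5] [300.1 124. ]
```

View pics/c5.png

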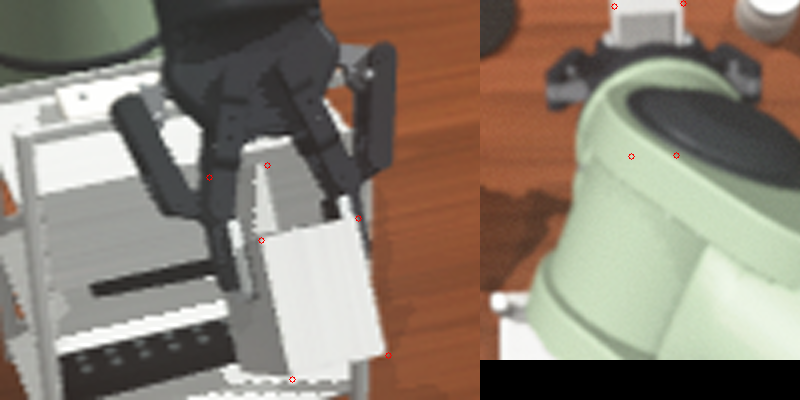

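The predicted caddy corners (red circles) fall within about 1 px of the visible ones in the scene crop, and the arm hides the hook in the top view. I'll refine the groove and caddy edges to sub-pixel accuracy.

```bash
cat >> h.py <<'E'
def off(im,i,X0,X1,rng=4,f=(.1,.9)):
    """offset (px) along image normal of strongest edge from projected 3D segment; median over samples"""
    g=cv2.GaussianBlur(cv2.cvtColor(im,cv2.COLOR_BGR2GRAY).astype(np.float32),(0,0),.6)
    a,b=proj(i,X0),proj(i,X1);t=(b-a)/np.linalg.norm(b-a);n=np.array([-t[1],t[0]])
    s=np.arange(-rng,rng+.01,.1);r=[]
    for k in np.linspace(*f,40):
        q=(a+(b-a)*k)[None]+s[:,None]*n
        v=cv2.remap(g,q[:,:1].astype(np.float32),q[:,1:].astype(np.float32),1)[:,0]
        d=np.gradient(v);m=np.argmax(abs(d));r.append((s[m],d[m]*10))
    r=np.array(r);return n,np.percentile(r[:,0],[25,50,75]),np.median(r[:,1])
E
python3 - <<'E'
from h import *
np.set_printoptions(precision=2,suppress=True)
S=camera_info("scene");T=camera_info("top")
print("camc",-S["R"].T@S["t"],-T["R"].T@T["t"])
s0=cv2.imread("pics/scene0.png");t0=cv2.imread("pics/top0.png");s5=cv2.imread("pics/s5.png")
y=np.radians(2);ex=np.array([np.cos(y),np.sin(y),0]);ey=np.array([-np.sin(y),np.cos(y),0]);G=np.array([.471,-.026,.21])
def P(x,yy,z):return G+(ex*x+ey*yy)/1000+np.array([0,0,z/1000])
for n,i,im,z,x in(("S slat top back",S,s0,38,-4),("S slat bot",S,s0,30,0),("S panel top",S,s0,0,0),("S panel bot",S,s0,-65,0),("T slat front",T,t0,38,0),("T slat back",T,t0,38,-4)):
    for f in((.05,.4),(.6,.95)): print(n,f,*off(im,i,P(x,-90,z),P(x,90,z),3,f))
for n,a,b in(("bottom",(40,-23,0),(40,23,0)),("rim",(40,-23,63),(40,23,63)),("vert+y",(40,23,0),(40,23,40)),("vert-y",(40,-23,0),(40,-23,60))):
    print(n,*off(s5,S,cad(a),cad(b),3))
E
```

```text
camc [ 1.28 -0.25  0.73] [ 0.37 -0.    1.01]
S slat top back (0.05, 0.4) [0.2  0.98] [2.5 2.7 3. ] 48.1829833984375
S slat top back (0.6, 0.95) [0.2  0.98] [-0.22  0.3   0.8 ] -40.328102111816406
S slat bot (0.05, 0.4) [0.2  0.98] [-1.52 -1.4  -1.2 ] 49.85481262207031
S slat bot (0.6, 0.95) [0.2  0.98] [-1.   -0.75 -0.57] 48.02570343017578
S panel top (0.05, 0.4) [0.21 0.98] [-1.2 -1.  -0.8] -50.558204650878906
S panel top (0.6, 0.95) [0.21 0.98] [-0.7  -0.5  -0.35] -52.719879150390625
S panel bot (0.05, 0.4) [0.22 0.97] [-1.2 -1.1 -0.6] -56.73990249633789
S panel bot (0.6, 0.95) [0.22 0.97] [-0.8 -0.6 -0.3] 37.97035217285156
T slat front (0.05, 0.4) [-0.04 -1.  ] [-1.  -0.7 -0.4] -61.28532409667969
T slat front (0.6, 0.95) [-0.04 -1.  ] [0.   0.35 0.5 ] -56.5435791015625
T slat back (0.05, 0.4) [-0.04 -1.  ] [0.98 1.35 1.6 ] -61.28974914550781
T slat back (0.6, 0.95) [-0.04 -1.  ] [2.  2.2 2.6] -56.75304412841797
bottom [0.24 0.97] [-0.35  1.4   2.43] -53.956756591796875
rim [0.22 0.98] [-0.92 -0.7  -0.5 ] 52.830848693847656
vert+y [ 0.98 -0.21] [-0.62 -0.4  -0.2 ] -70.15945434570312
vert-y [ 0.98 -0.22] [-0.52 -0.3   0.  ] 60.276756286621094
```

```bash
python3 -m crank '[[-15,3,-20,0,0,-0.9,40],[-30,3,-18,0,0,0,40],[-20,0,0,0,0,0,40],[-14,0,0,0,0,0,40],[0,0,0,0,0,0,40],[0,0,0,0,0,0,40]]'
cat > g.py <<'E'
from h import *
np.set_printoptions(precision=4,suppress=True)
y=np.radians(.9);F=np.array([[np.cos(y),np.sin(y),0],[-np.sin(y),np.cos(y),0],[0,0,1]]);G=np.array([.471,-.025,.21])
s=sense();r=F@(cad((-40,0,60))-G)*1000;t=F@(cad((-54.5,0,97))-G)*1000
cx=(cad((1,0,0))-cad((0,0,0)))*1000
print("root",r,"tip",t,"tilt",np.degrees(np.arcsin(cx[2])),"yaw",np.degrees(np.arctan2(cx[1],cx[0])),"\nq",s["joint_pos"],"f",s["force"],"clk",s["clock"])
E
python3 g.py
```

```text
clock: 15.6
tcp_pos: [0.5666, -0.0238, 0.2042]
tcp_rot: [0.302, -0.007, 0.953, 0.002]
force: [0.9, -0.3, -2.8]
opening: 0.0448
gripper_force: 72.4
root [ 41.9993  -0.2158 -11.0048] tip [ 8.851 -0.181 10.914] tilt 35.12611553985686 yaw 0.8442121101235234 
q [ 0.9406  0.6224 -1.3456  2.2496  1.6122  0.6732  0.0781] f [ 0.9201 -0.3292 -2.807 ] clk 15.6
```

```bash
python3 -m crank '[[-3,0,-1,0,0,0,40],[-7,0,8,0,0,0,40],[-7,0,8,0,0,0,40],[0,0,0,0,0,0,40],[0,0,0,0,0,0,40]]'; python3 g.py
python3 - <<'E'
from h import *
a=read_camera("scene");cv2.imwrite("pics/c6.png",cv2.resize(a[120:240,180:320],None,fx=5,fy=5,interpolation=2))
E
```

```text
clock: 16.23
tcp_pos: [0.5488, -0.024, 0.2189]
tcp_rot: [0.302, -0.007, 0.953, 0.002]
force: [-0.7, -0.0, -2.1]
opening: 0.0451
gripper_force: 72.4
root [24.2267 -0.1706  3.7818] tip [-8.9145 -0.1213 25.7113] tilt 35.10769371606807 yaw 0.8746167351896482 
q [ 0.9942  0.564  -1.3869  2.2741  1.5532  0.6387  0.1056] f [-0.6798 -0.0442 -2.1419] clk 16.225
```

View pics/c6.png

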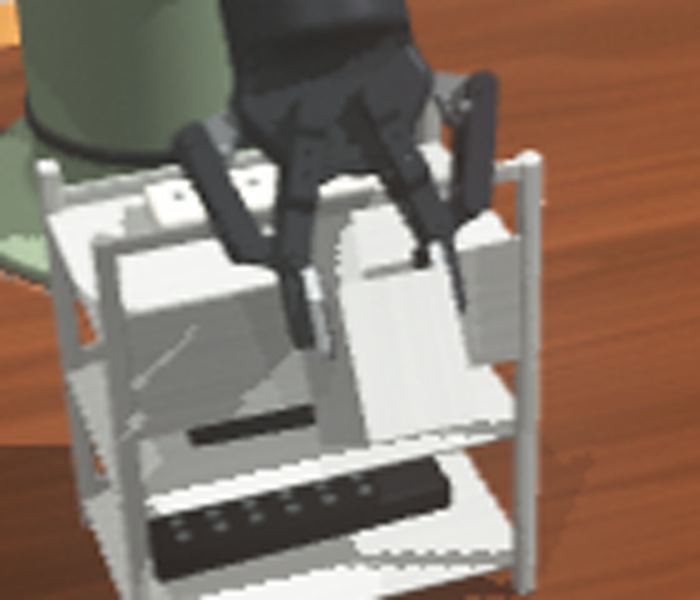

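The scene crop shows the caddy tilted with its hook side entering the groove about mid-stand, and there is no contact force. I'll continue.

```bash
python3 -m crank '[[-5,0,6,0,0,0,40],[-5,0,6,0,0,0,40],[-4,0,6,0,0,0,40],[0,0,0,0,0,0,40],[0,0,0,0,0,0,40]]'; python3 g.py
```

```text
clock: 16.9
tcp_pos: [0.5347, -0.0239, 0.2368]
tcp_rot: [0.301, -0.007, 0.953, 0.002]
force: [0.1, -0.3, -2.3]
opening: 0.0451
gripper_force: 72.4
root [10.1589  0.138  21.6476] tip [-22.9766   0.1801  43.5859] tilt 35.09247744952996 yaw 0.8745088189537774 
q [ 1.0536  0.4908 -1.4222  2.2847  1.463   0.5846  0.166 ] f [ 0.1461 -0.3099 -2.2818] clk 16.9
```

```bash
python3 -m crank '[[-0.8,0,-7.4,0,5,0,40],[-1.2,0,-7.4,0,5,0,40],[-1.6,0,-7.3,0,5,0,40],[-2,0,-7.2,0,5,0,40],[0,0,0,0,0,0,40],[0,0,0,0,0,0,40]]'; python3 g.py
```

```text
clock: 17.65
tcp_pos: [0.5289, -0.0235, 0.2073]
tcp_rot: [0.132, -0.007, 0.991, 0.003]
force: [0.3, -1.0, -1.1]
opening: 0.0448
gripper_force: 72.3
root [ 5.8283  0.5445 10.7344] tip [-17.8458   0.4096  42.6525] tilt 15.164340405722179 yaw 0.7711917696603117 
q [ 0.9241  0.6434 -1.3782  2.0511  0.9665  0.9021  0.6473] f [ 0.2618 -0.9954 -1.096 ] clk 17.65
```

```bash
python3 -m crank '[[-2.4,0,-7.1,0,5,0,40],[-2.8,0,-7,0,5,0,40],[-3.2,0,-6.9,0,5,0,40],[0,0,0,0,0,0,40],[0,0,0,0,0,0,40]]'; python3 g.py
```

```text
clock: 18.27
tcp_pos: [0.5206, -0.0237, 0.1867]
tcp_rot: [0.002, -0.006, 1.0, 0.004]
force: [-0.5, -0.3, -2.0]
opening: 0.0453
gripper_force: 72.3
root [2.6606 0.4261 3.1003] tip [-11.9964   0.1793  40.0375] tilt 0.2422201288778478 yaw 0.7382069024171458 
q [ 0.8074  0.7654 -1.315   1.88    0.8109  1.1655  0.7812] f [-0.4524 -0.262  -1.9545] clk 18.275
```

```bash
python3 -m crank '[[-1,0,-3,0,2,0,40],[-1,0,-2.5,0,2,0,40],[0,0,0,0,0,0,40],[0,0,0,0,0,0,40]]'; python3 g.py
```

```text
clock: 18.77
tcp_pos: [0.5198, -0.0238, 0.1812]
tcp_rot: [-0.034, -0.006, 0.999, 0.005]
force: [5.5, -1.0, -1.0]
opening: 0.0452
gripper_force: 72.5
root [3.8623 0.3226 0.8298] tip [-8.124   0.0164 38.7176] tilt -3.8468507358904445 yaw 0.6870948432439039 
q [ 0.7735  0.8002 -1.2924  1.8293  0.779   1.2346  0.807 ] f [ 5.5026 -1.0257 -1.0455] clk 18.775
```

```bash
python3 -m crank '[[0,0,-1,0,0,0,40],[0,0,0,0,0,0,40],[0,0,0,0,0,0,50],[0,0,0,0,0,0,58],[0,0,0,0,0,0,75],[0,0,0,0,0,0,85],[0,0,0,0,0,0,85]]' 30
python3 - <<'E'
from h import *
a=read_camera("scene");cv2.imwrite("pics/c7.png",cv2.resize(a[120:240,180:320],None,fx=5,fy=5,interpolation=2));print(sense()["force"])
E
```

```text
clock: 19.65
tcp_pos: [0.5187, -0.0237, 0.18]
tcp_rot: [-0.034, -0.006, 0.999, 0.004]
force: [-0.7, -0.4, 0.1]
opening: 0.0849
gripper_force: 0.0
[-0.08247386 -0.70994416  0.34191433]
```

View pics/c7.png

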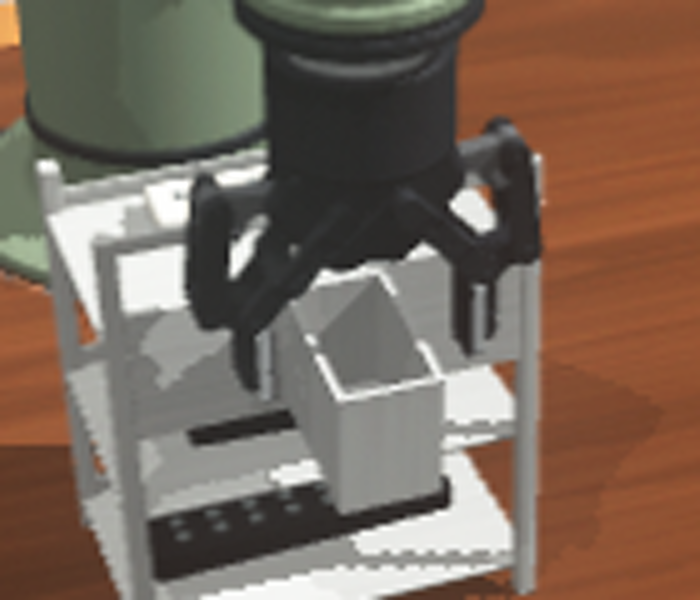

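The scene crop shows the caddy hanging by its hook on the panel at mid-width, with the fingers open and clear on both sides. I'll back off and check numerically.

```bash
python3 -m crank '[[1,0,15,0,0,0,85],[3,0,40,0,0,0,85],[4,0,55,0,0,0,85],[4,0,55,0,0,0,85],[20,0,50,0,0,0,85],[40,0,40,0,0,0,85],[0,0,0,0,0,0,85],[0,0,0,0,0,0,85]]'
python3 - <<'E'
from h import *
np.set_printoptions(precision=2,suppress=True)
S=camera_info("scene");im=read_camera("scene");im2=read_camera("scene")
G=np.array([.471,-.025,.21]);y=np.radians(.9)
print("motion",np.abs(im.astype(int)-im2)[150:250,200:300].mean())
for sag in(0,5,9):
  for rx in (0,4,8):
    s=np.radians(sag);r=[]
    def P(c):
        dx,dz=c[0]+40,c[2]-60; a=rx+dx*np.cos(s)+dz*np.sin(s)*-1*-1; z=-dx*np.sin(s)+dz*np.cos(s)
        return G+np.array([a*np.cos(y)-c[1]*np.sin(y),a*np.sin(y)+c[1]*np.cos(y),z])/1000
    print(sag,rx,[off(im,S,P(a),P(b),5)[1][1].round(1) for a,b in(((40,-23,0),(40,23,0)),((40,-23,63),(40,23,63)),((40,23,0),(40,23,63)),((-38,-23,63),(40,-23,63)))])
E
```

```text
clock: 20.7
tcp_pos: [0.5901, -0.0231, 0.4349]
tcp_rot: [-0.034, -0.007, 0.999, 0.005]
force: [-1.2, -0.2, -1.0]
opening: 0.0851
gripper_force: 0.0
motion 0.3821333333333333
0 0 [np.float64(4.8), np.float64(3.9), np.float64(0.1), np.float64(0.9)]
0 4 [np.float64(4.5), np.float64(2.7), np.float64(-0.4), np.float64(1.0)]
0 8 [np.float64(3.2), np.float64(1.6), np.float64(-0.9), np.float64(1.1)]
5 0 [np.float64(4.8), np.float64(1.1), np.float64(0.6), np.float64(0.4)]
5 4 [np.float64(3.9), np.float64(-0.1), np.float64(0.3), np.float64(0.5)]
5 8 [np.float64(2.4), np.float64(-1.1), np.float64(0.4), np.float64(0.6)]
9 0 [np.float64(4.5), np.float64(-1.0), np.float64(1.2), np.float64(-0.0)]
9 4 [np.float64(3.2), np.float64(-2.0), np.float64(0.5), np.float64(-0.0)]
9 8 [np.float64(2.1), np.float64(-3.3), np.float64(1.1), np.float64(0.0)]
```

```bash
python3 -c "
from bench import *
print(job_done())"
```

```text
the job is handed in; nothing more can be done
None
```

I hung the tall caddy by its hook in the groove at about mid-width, sagging roughly 5°, let go and backed the arm clear, left the shorter caddy untouched, and handed the job in at about 21 s with no verdict returned.

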